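Put the tall heel away and shut the drawer

TASK

Put the tall shoe heel into the open drawer of the little wooden chest, let go of it there, then push the drawer fully shut. Leave the flat heel where it lies.

Things in the scene. Friction and masses are not known exactly. Their poses are not given: they have to be found in the camera images.
- tall_heel: The tall shoe heel, loose on the bench: a D-shaped block of stacked brown layers, inset black rubber top up. 55 mm long (x -27.5 to 27.5), 48 wide (y), 42 tall (z), about 110 g. Origin: centre of its underside. Flat face at -x, parallel sides at y = -24 and +24, round back at +x. It stands to the right of the chest, among the flat heel, a squat tin and a black spool, in any order.
- flat_heel: The flat shoe heel, to be left alone: same D shape and materials as the tall heel but smaller, 41 x 36 mm, and only 18 mm tall. Origin at the centre of its underside.
- chest_drawer0 (a joint): Opening (m) of the upper of two drawers of a dark wooden chest, fixed to the bench, 240 deep, 220 wide, 160 mm tall. 0 is shut; it starts 0.12 to 0.15 open, slides easily (a few N) and stays where left. Its bar handle (11 mm thick, 110 long along y) is centred at x -111, y 0, z +32 mm from drawer_floor; front panel's outer face at x -76.
- drawer_floor (a point): Point on the upper drawer's inner floor, 90 mm above the bench, midway between the sides; moves with the drawer. +x: the way it shuts, z up. Inside: x -55 to +140, y -89 to +89 mm; open from above from x -55 to at least +59 at the start. Above this floor: side walls 48, front panel 58, top of the chest 70 mm; things up to 52 mm tall pass under the chest's top.
Mind the look-alikes: they are no part of the job. Leave any yellow look-alike of the tall_heel alone.

How it is judged:
By the outcome, as a careful person would: the job done as asked, in the order asked, and still so for the second after the job is handed in, with the robot touching nothing.
It also fails if it takes over 48 s, if anything falls off the work surface, if the arm or the gripper's body presses on something with over 40 N, if the wrist force passes 120 N, or if a joint passes its speed limit or range.

ROBOT

A 7-joint arm with a two-finger parallel gripper is mounted at the origin on the work surface. World frame = base frame: x ahead of the robot, y to its left, z up, the work surface at z = 0. Lengths are in m, angles in rad, forces in N, time in s.
With the tool pointing down it reaches from about 0.4 to 0.875 m from the base axis. Payload 19.3 kg.
Tool frame: the origin (TCP) lies midway between the tips of the shut fingers; the grasp point (between the pads) lies 19 mm behind it; z points along the fingers, y is the line along which they close (so a half turn about z gives the same grasp; the last joint's range is limited). The gripper opens to 85 mm and grips with 20 to 120 N. Pads are 22 mm wide; open, the fingers measure 114 mm over their backs; the gripper's body (76 mm by 85 mm) begins 54 mm behind the grasp point. The pads swing forward as they close: fully open they stand 13 mm farther back than shut.
Start: joints at [-1.342, 0.521, -0.036, 1.599, 0.021, 1.021, -0.113], TCP at [0.184, 0.597, 0.231] pointing down, gripper open.
Joint ranges: [-2.91, 2.91], [-0.3, 2.13], [-1.5, 1.42], [0.17, 2.43], [-1.26, 4.41], [0.16, 1.93], [-2.52, 2.52]. Speed limits (rad/s): [1.89, 1.89, 2.39, 2.39, 3.01, 3.01, 3.01].

INTERFACE

Orientations are given as a unit quaternion [x, y, z, w].
In Python, from workcell import arm, command_gripper, imaging gives the robot as it stands. Calls block until the motion is done:
- arm.goto(position, orientation): joint-space move of the TCP to a pose.
- arm.servo_line(position, orientation=None, max_speed=0.15): straight line of the TCP; orientation=None keeps the orientation; max_speed is the mean speed in m/s.
- arm.movej(angles): joint-space move.
- command_gripper(opening, strength=None): finger opening in m; strength is the grip in N (None keeps the last); returns when the fingers have stopped.
- arm.sleep(seconds).
- arm.inverse_kinematics(position, orientation): joint angles nearest the present ones, or None.
- imaging.camera(name): name is "scene" or "top" or "wrist"; returns the picture (420x560x3 uint8, red, green, blue); there is no depth.
- imaging.camera_info(name): a dict with "fx", "fy", "cx", "cy" (pixels), "cam_to_world" (4x4, takes a point from camera to world coordinates); the wrist camera has in their place "mount" (4x4, takes a point from camera to tool coordinates, whose origin is the TCP and whose axes are the flange's). Camera axes: x right, y down, z forward; pixel columns grow to the right and rows downward; lengths in m; the calibration is good to about 2 mm. A picture is of the moment at which its call begins: read the wrist's pose just before it. camera_info takes no time and is no camera call.
A pose or a line that the arm cannot do raises arm.IKError and nothing moves.
- arm.hand_in(): hands the job in, once; it reports no verdict.
Readings, each from a call of its own:
- arm.read_time_s(): time.
- arm.read_joint_pos(): joint angles.
- arm.read_qd(): joint speeds.
- arm.read_tau(): joint torques, N m.
- arm.read_eef_pos(): TCP position.
- arm.read_tcp_rot(): TCP orientation.
- arm.read_force(): force on the tool from outside, world axes, zero at the start.
- arm.read_torque(): the same for the moment, N m.
- arm.read_grip_width(): finger opening in m.
Only numpy, scipy, OpenCV 4.12 (cv2) and the standard library are available. Lean on these libraries where they do the work, as an engineer would, in place of code of your own. Each camera call takes 0.05 s, during which the arm holds its last target. There are 200 camera calls.

## Working session

There is one attempt and no reset: what is moved stays moved. The work goes in short steps, each a Python script; the robot and the scene stay as the last script left them, time stands still between calls to the robot, and variables do not carry over. Pictures are saved under pics/ and viewed, on a budget of 10 in all, crops included, one or two more only if the job needs it, and the job is handed in when it is done.

```bash
mkdir -p pics; python3 - <<'E'
from workcell import arm, command_gripper, imaging
import cv2,numpy as np
for n in("scene","top"):
    im=imaging.camera(n); cv2.imwrite(f"pics/{n}0.png",im[:,:,::-1]); i=imaging.camera_info(n)
    print(n,i["fx"],i["fy"],i["cx"],i["cy"]);print(np.round(i["cam_to_world"],3))
print(imaging.camera_info("wrist")); print(arm.read_tcp_rot(),arm.read_time_s())
E
```

```text
scene 465.7973776316354 465.7973776316354 279.18282019660876 210.73734755079346
[[-0.249  0.669 -0.7    1.332]
 [ 0.968  0.166 -0.186  0.117]
 [-0.008 -0.724 -0.69   0.817]
 [ 0.     0.     0.     1.   ]]
top 411.07588241872605 411.07588241872605 276.376627704244 215.24942300322112
[[ 0.02  -0.996  0.085  0.521]
 [-1.    -0.019  0.013 -0.071]
 [-0.011 -0.085 -0.996  0.923]
 [ 0.     0.     0.     1.   ]]
{'fx': 322.2617669956009, 'fy': 322.2617669956009, 'cx': 280.83590416009963, 'cy': 210.6175238674243, 'mount': array([[-1.37016292e-03, -9.56262751e-01, -2.92505853e-01,
         7.46767707e-02],
       [ 9.99998990e-01, -1.19938729e-03, -7.63171574e-04,
         1.40265355e-03],
       [ 3.78964747e-04, -2.92506603e-01,  9.56263428e-01,
        -1.41601355e-01],
       [ 0.00000000e+00,  0.00000000e+00,  0.00000000e+00,
         1.00000000e+00]])}
[ 1.48852175e-01  9.88859343e-01 -4.78879042e-04 -2.18082499e-05] 0.1
```

View pics/top0.png

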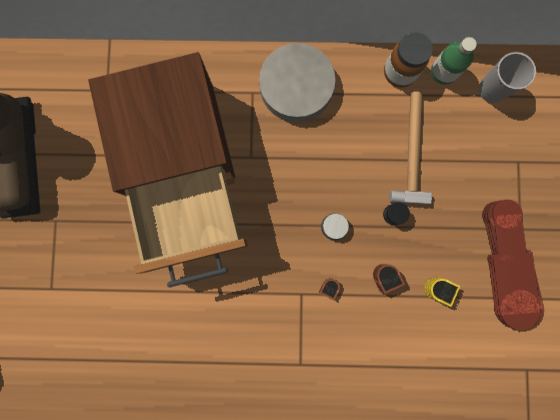

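View pics/scene0.png

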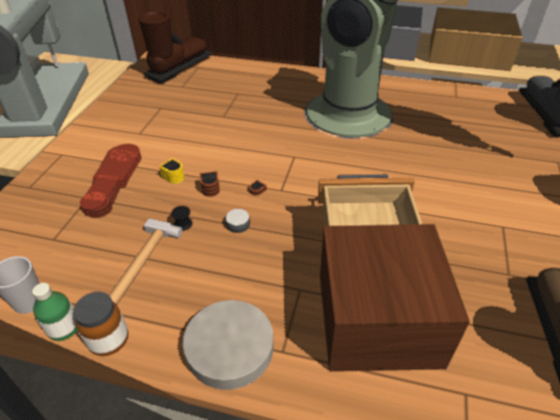

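The top view shows the tall heel at about (389,279), the flat heel at (331,289), the yellow look-alike at (443,292) and the drawer handle around (197,275).

```bash
cat > h.py <<'E'
from workcell import arm, command_gripper, imaging
import cv2,numpy as np
from scipy.spatial.transform import Rotation as R
def ray(uv,z,info,T):
    uv=np.atleast_2d(np.asarray(uv,float))
    d=np.c_[(uv[:,0]-info["cx"])/info["fx"],(uv[:,1]-info["cy"])/info["fy"],np.ones(len(uv))]@T[:3,:3].T
    o=T[:3,3]; return o+d*((z-o[2])/d[:,2])[:,None]
def top(uv,z): i=imaging.camera_info("top"); return ray(uv,z,i,np.array(i["cam_to_world"]))
def wristT():
    T=np.eye(4);T[:3,:3]=R.from_quat(arm.read_tcp_rot()).as_matrix();T[:3,3]=arm.read_eef_pos()
    return T@imaging.camera_info("wrist")["mount"]
def quat(yaw): # tool down, tool x at yaw
    return (R.from_euler('z',yaw)*R.from_euler('x',np.pi)).as_quat()
E
python3 - <<'E'
from h import *
im=cv2.imread("pics/top0.png")
a=cv2.resize(im[160:300,120:270],None,fx=2.8,fy=2.8,interpolation=cv2.INTER_CUBIC)
b=cv2.resize(im[255:310,365:420],(370,370),interpolation=cv2.INTER_CUBIC); b=cv2.copyMakeBorder(b,0,a.shape[0]-370,0,0,0)
cv2.imwrite("pics/c1.png",np.hstack([a,b]))
m=(im.max(2)<55).astype(np.uint8)
n,l,s,c=cv2.connectedComponentsWithStats(m)
for k in range(1,n):
    x,y,w,h,A=s[k]
    if A>40 and 190<y<320 and 120<x<480: print(s[k],c[k],cv2.minAreaRect(np.argwhere(l==k)[:,::-1].astype(np.float32)),top(c[k],.042)[0])
E
```

```text
[384 202  26  24 461] [396.39913232 213.39262473] ((395.8275451660156, 213.56895446777344), (22.097745895385742, 25.25456428527832), 68.19859313964844) [ 0.60416363 -0.31650215  0.042     ]
[237 224  35   2  45] [256.77777778 224.22222222] ((254.0, 224.5), (1.0, 34.0), 90.0) [ 0.57525666 -0.01757804  0.042     ]
[380 267  21  23 331] [388.95166163 277.56193353] ((388.5257568359375, 276.93304443359375), (21.01766586303711, 17.667024612426758), 66.03751373291016) [ 0.46748513 -0.30009461  0.042     ]
[323 281  14  16 146] [330.30821918 288.21917808] ((330.60003662109375, 287.800048828125), (11.62755298614502, 13.416407585144043), 26.56505012512207) [ 0.44263288 -0.17637029  0.042     ]
[433 281  24  22 326] [444.03067485 290.45092025] ((443.48968505859375, 290.273193359375), (20.814598083496094, 16.956281661987305), 23.96249008178711) [ 0.44291158 -0.41572133  0.042     ]
```

View pics/c1.png

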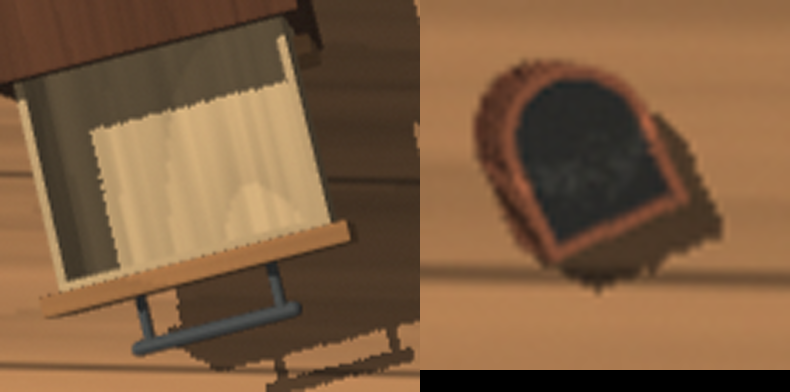

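The crop shows the tall heel's flat-face corners at full-image pixels of about (385.5,293.4) and (404.7,284.7). The handle ends are at (169.3,284.6) and (226.1,270.4), and the front panel's top outer corners are at (137.1,272.9) and (245.7,245).

```bash
python3 - <<'E'
from h import *
def yaw(v): return np.arctan2(v[1],v[0])
f=top([[385.5,293.4],[404.7,284.7],[390.1,278]],.042)
d=f[1]-f[0]; print("heel",f,np.linalg.norm(d[:2]),np.degrees(yaw(d))+90)
hd=top([[169.3,284.6],[226.1,270.4]],.122); d=hd[1]-hd[0]; print("handle",hd,hd.mean(0),np.linalg.norm(d),np.degrees(yaw(d))+90)
p=top([[137.1,272.9],[245.7,245]],.148); d=p[1]-p[0]; print("panel",p,p.mean(0),np.linalg.norm(d),np.degrees(yaw(d))+90)
hy=np.radians(np.degrees(yaw(f[1]-f[0]))+90)
for k in(0,np.pi):
    for P in ([*f[2,:2],.006],[*f[2,:2],.20]): print(k,arm.inverse_kinematics(P,quat(hy+k)))
E
```

```text
heel [[ 0.4342208  -0.29271637  0.042     ]
 [ 0.45321457 -0.3332024   0.042     ]
 [ 0.46661559 -0.30251363  0.042     ]] 0.04472004183164828 25.13333119766905
handle [[0.45022552 0.14398516 0.122     ]
 [0.47965899 0.03489052 0.122     ]] [0.46494225 0.08943784 0.122     ] 0.11299543812416367 15.09876464211284
panel [[ 0.47296997  0.1984992   0.148     ]
 [ 0.5291274  -0.00403177  0.148     ]] [0.50104869 0.09723372 0.148     ] 0.2101724306155653 15.497536065559416
0 [ 0.27379508  0.77779839  0.27603867  1.92850331 -0.41765191  0.49099551
 -0.28618363]
0 [ 0.01646046  0.53037102  0.64331792  1.84031239 -0.39701618  0.90229245
 -0.28736089]
3.141592653589793 [ 0.60401107  0.75188847 -0.18890745  1.91064716  0.26914241  0.50334489
  2.23764055]
3.141592653589793 [ 0.94270136  0.51847549 -0.65805024  1.79220711  0.37887719  0.96032841
  2.13651222]
```

```bash
python3 - <<'E'
from h import *
arm.goto([.4666,-.3025,.24],quat(np.radians(25.1)))
T=wristT(); im=imaging.camera("wrist"); np.save("T1.npy",T); cv2.imwrite("pics/w1.png",im[:,:,::-1])
print(arm.read_time_s(),arm.read_eef_pos())
E
```

```text
3.4417 [ 0.46697725 -0.30196092  0.23993052]
```

View pics/w1.png

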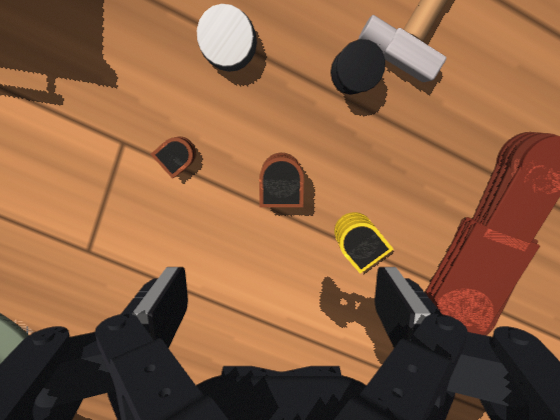

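The wrist view shows the tall heel square to the fingers, with top-face corners at (260,207) and (303,207). I'll refine its position from the black inset and then grasp.

```bash
python3 - <<'E'
from h import *
im=cv2.imread("pics/w1.png"); T=np.load("T1.npy"); i=imaging.camera_info("wrist")
m=np.zeros(im.shape[:2],np.uint8); m[150:215,250:308]=(im[150:215,250:308].max(2)<62)
n,l,s,c=cv2.connectedComponentsWithStats(m); k=1+s[1:,4].argmax(); x,y,w,h,A=s[k]; print(s[k])
b=ray([[x,y+h],[x+w,y+h],[x+w/2,y],[x+w/2,y+h]],.042,i,T)
d=b[1]-b[0]; ctr=(b[2]+b[3])/2; yaw=np.arctan2(d[1],d[0])+np.pi/2
print(b,ctr,np.degrees(yaw),np.linalg.norm(d),np.linalg.norm(b[2]-b[3]))
q=quat(np.radians(25.1))
arm.servo_line([*ctr[:2],.08],q,.2); arm.servo_line([*ctr[:2],.006],max_speed=.1); print(arm.read_force())
command_gripper(0.03,50); print(arm.read_grip_width(),arm.read_time_s(),arm.read_eef_pos())
arm.servo_line([*ctr[:2],.26],max_speed=.25); print(arm.read_grip_width(),arm.read_force(),arm.read_time_s())
cv2.imwrite("pics/w2.png",imaging.camera("wrist")[:,:,::-1])
E
```

```text
[ 264  162   36   42 1362]
[[ 0.43997793 -0.29302096  0.042     ]
 [ 0.45668514 -0.32870884  0.042     ]
 [ 0.48992029 -0.29133278  0.042     ]
 [ 0.44833125 -0.3108643   0.042     ]] [ 0.46912577 -0.30109854  0.042     ] 25.086544981998106 0.03940501863664611 0.04594701777607204
[-0.45889448 -0.39627613  0.34930426]
0.04777475535668187 5.725 [ 0.46936472 -0.30111619  0.00654231]
0.04718880408954264 [ 0.13165495  0.18838064 -1.17324197] 6.8917
```

View pics/w2.png

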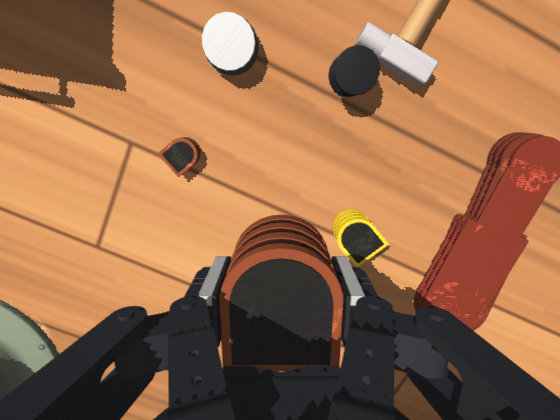

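The heel is firmly held between the pads (width 47 mm). Next I take it to the drawer.

```bash
python3 - <<'E'
from h import *
y=np.radians(15.3); q=quat(y); u=np.array([np.cos(y),np.sin(y)]); F=np.array([.573,.118]); P=F-.005*u
arm.goto([*P,.26],q); print(arm.read_grip_width(),arm.read_time_s())
arm.servo_line([*P,.15],max_speed=.2); print(arm.read_force())
arm.servo_line([*P,.0985],max_speed=.06); print(arm.read_force(),arm.read_eef_pos())
command_gripper(.07); print(arm.read_grip_width())
arm.servo_line([*P,.25],max_speed=.2); print(arm.read_force(),arm.read_time_s())
T=wristT(); im=imaging.camera("wrist"); np.save("T3.npy",T); cv2.imwrite("pics/w3.png",im[:,:,::-1])
E
```

```text
0.04745015087956342 8.525
[-0.42255939  0.61025046 -0.94166931]
[-0.18456055 -0.20163005 -1.36738268] [0.56834749 0.11666805 0.09879473]
0.0700751615803585
[-0.41397258  0.44705204 -0.29488658] 11.4917
```

View pics/w3.png

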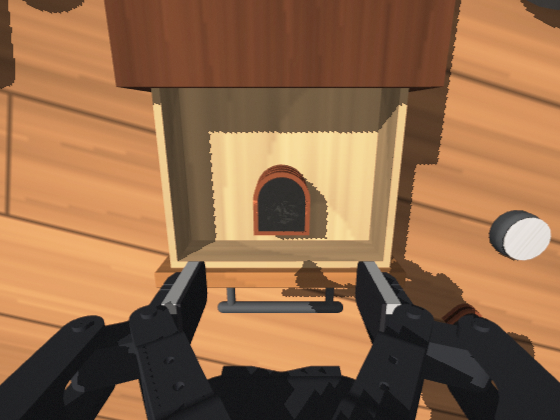

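The heel stands upright and free in the drawer at about (282,205). The handle spans (218,307) to (343,307). I'll push on the bar with the fingers shut.

```bash
cat > push.py <<'E'
from h import *
i=imaging.camera_info("wrist");T=np.load("T3.npy")
hd=ray([[218,307],[343,307]],.122,i,T); ce=ray([[118,87],[445,87]],.16,i,T)
y=np.radians(15.3); q=quat(y); u=np.array([np.cos(y),np.sin(y)])
H=hd.mean(0)[:2]; d=hd[1]-hd[0]; print("handle",H,np.degrees(np.arctan2(d[1],d[0]))+90,"chest front minus panel",(ce.mean(0)[:2]-H)@u-.035)
command_gripper(0.0,40)
S=H-.045*u
arm.goto([*S,.22],q); arm.servo_line([*S,.112],max_speed=.15); f0=arm.read_force()
print(arm.read_time_s(),f0)
arm.servo_line([*(H+.095*u),.112],max_speed=.07); print(arm.read_force()-f0,arm.read_time_s())
for s in np.arange(.099,.15,.004):
    arm.servo_line([*(H+s*u),.112],max_speed=.04)
    f=(arm.read_force()-f0)[:2]@u; print(round(s,3),round(f,1),np.round((arm.read_eef_pos()[:2]-H)@u,4))
    if f<-15: break
print(arm.read_time_s())
cv2.imwrite("pics/t2.png",cv2.resize(imaging.camera("top")[100:320,60:340,::-1],(700,550),interpolation=cv2.INTER_CUBIC))
E
python3 push.py
```

```text
handle [0.46714456 0.09096914] 15.200643397160803 chest front minus panel 0.1598535137237464
13.7333 [-0.05713087  0.07601828 -0.30170599]
[-0.22285477  0.19678954  0.13439158] 15.8833
0.099 -0.5 0.0993
0.103 -0.6 0.1033
0.107 0.1 0.1072
0.111 0.2 0.1113
0.115 -0.2 0.1152
0.119 -0.4 0.1193
0.123 -0.2 0.1232
0.127 0.5 0.1272
0.131 -15.5 0.1287
18.1333
```

View pics/t2.png

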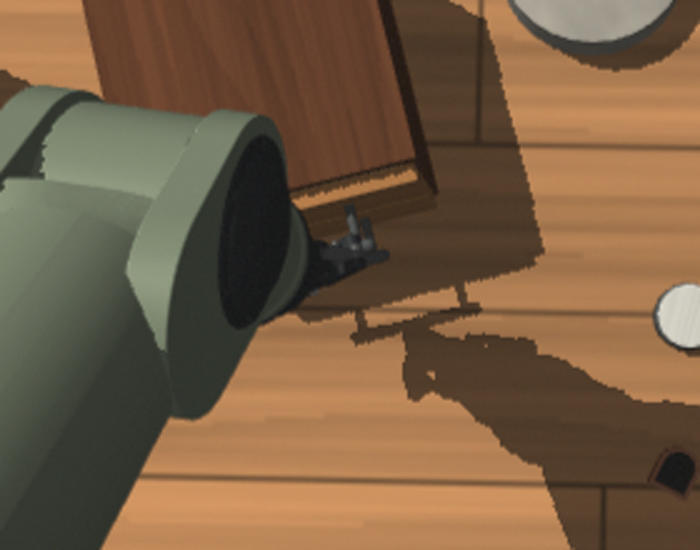

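The arm partly hides it, but the panel looks flush against the chest and a firm stop came at about 0.129. I'll push a little harder to confirm, then back off and look.

```bash
python3 - <<'E'
from h import *
y=np.radians(15.3); u=np.array([np.cos(y),np.sin(y)]); p=arm.read_eef_pos(); H=np.array([.46714,.09097])
arm.servo_line([*(H+.133*u),.112],max_speed=.03); print(arm.read_force()[:2]@u,(arm.read_eef_pos()[:2]-H)@u)
arm.servo_line([*(H+.07*u),.112],max_speed=.1); arm.servo_line([*(H+.07*u),.25],max_speed=.2)
arm.goto([.35,-.25,.3],quat(y))
print(arm.read_time_s(),arm.read_force())
a=imaging.camera("top")[40:320,60:460,::-1]; b=imaging.camera("scene")[150:380,200:500,::-1]
cv2.imwrite("pics/t3.png",np.hstack([cv2.resize(a,(400,400)),cv2.resize(b,(400,400))]))
E
```

```text
-28.90422208525943 0.12887230202178548
21.5667 [-0.16691726  0.26741422 -0.38279253]
```

View pics/t3.png

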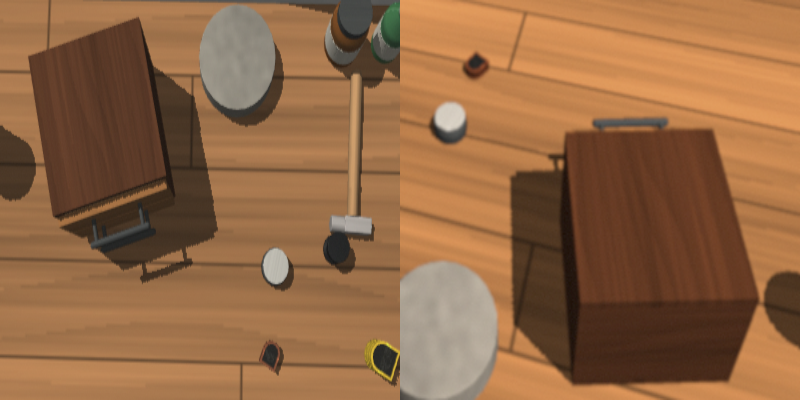

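```bash
python3 -c "
from h import *
arm.hand_in(); print(arm.read_time_s())"
```

```text
the job is handed in; nothing more can be done
the job is handed in; nothing more can be done
```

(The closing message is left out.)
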